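# Fit the sample carousel onto the changer's spindle and drive pin

### The arm

A 7-joint arm with a two-finger parallel gripper is mounted at the origin on a cart in front of the work surface, level with it; the furniture and walls round the work are solid. World frame = base frame: x ahead of the robot, y to its left, z up, the work surface at z = 0. Lengths are in m, angles in degrees, forces in N, time in s.
With the tool pointing down it reaches from about 0.425 to 1.025 m from the base axis. Payload 3.6 kg.
Tool frame: the origin (TCP) lies at the centre of the arm's flange, where the gripper is bolted on; the fingertips stand 173 mm ahead of it and the grasp point (between the pads) lies 155 mm ahead of it; z points along the fingers, y is the line along which they close (so a half turn about z gives the same grasp; the last joint's range is limited). The gripper opens to 85 mm and grips with 20 to 120 N. Pads are 22 mm wide; open, the fingers measure 114 mm over their backs; the gripper's body (76 mm by 85 mm) begins 54 mm behind the grasp point. The pads swing forward as they close: fully open they stand 13 mm farther back than shut.
Start: joints at [70.331, 33.873, 2.773, 92.16, -1.908, 54.013, -1.931], TCP at [0.179, -0.702, 0.405] pointing down, gripper open.
Joint ranges: [-153.93, 153.93], [-27.13, 128.08], [-72.61, 78.16], [10.71, 143.7], [-87.88, 267.88], [4.46, 118.87], [-176.78, 176.78]. Speed limits (degrees/s): [147.25, 147.25, 180, 180, 180, 180, 180].

### API

Orientations are given as a 3x3 rotation matrix whose columns are the frame's x, y, z axes.
In Python, from bench import bot, cams gives the robot as it stands (bot), with the cameras (cams).
- The arm moves only by the shell command python3 nudge.py 'ROWS' [OPENING] [FORCE]. ROWS is 1 to 5 rows, parted by a bar, with the numbers parted by spaces; each row has 6 numbers: dx, dy, dz in m, then a rotation vector rx, ry, rz in degrees; each row is the pose to reach, as a shift and turn from the pose commanded when the command began, along the tool's axes at that moment; what a row does not reach only later rows make up. A row lasts 1/12 s, in which the tool goes at most 0.0417 m and 7.16 degrees, less where a joint would pass 70% of its speed; a pose out of reach is approached as far as the arm can. OPENING is the finger opening in m, set as the command begins (- or left out keeps the last). The fingers move at their own pace and stop on an object; FORCE is the grip in N (left out, the last holds). Time passes only in rows, so rows that do not move let the fingers close. It prints the time, the measured TCP pose, the force, the opening and the grip force at its end. Input that does not fit is refused with a message, and nothing moves.
- bot.sense(): the state, without advancing time (a new reading comes with each control period).
- cams.snapshot(name): name is "scene" or "top" or "wrist"; returns a dict with "pixels" (480x640x3 uint8, red, green, blue), "K" (3x3 intrinsics, pixels), "extrinsics" (4x4, takes a point from camera to world coordinates). Camera axes: x right, y up, looking along -z (the intrinsics and any distortion apply to the point x, -y, -z); pixel columns grow to the right and rows downward; lengths in m; the calibration is good to about 2 mm. A picture is of the moment at which its call begins. There is no depth.
- bot.sign_off(): hands the job in; it is judged then, once.
The state is a dict: "clock": time; "joint_positions": joint angles; "dq": joint speeds; "joint_torque": joint torques, N m; "tool_pos": TCP position; "ee_rot": TCP orientation; "contact_force": force on the tool from outside, world axes, zero at the start; "torque": the same for the moment, N m; "opening": finger opening in m; "grasp_force": force on a finger pad.
Only numpy, scipy, OpenCV 4.12 (cv2) and the standard library are available. Lean on these libraries where they do the work, as an engineer would, in place of code of your own. Each camera call takes 0.05 s, during which the arm holds its last target. There are 200 camera calls.

### The job

Fit the empty vial carousel onto the sample changer: lower its hub over the spindle and feel for the drive pin, turning the carousel a little until its slot drops over the pin and it sits flat and fully down on the platter. Do not force it down hard against the pin, then let go; leave the jar, the beaker and the vial where they stand.

Things in the scene. Friction and masses are not known exactly. Their poses are not given: they have to be found in the camera images.
- carousel: The loose vial carousel, about 0.2 kg: a grey disc 112 mm across and 12 mm thick with 12 shallow wells near its rim and an upright aluminium hub in the middle, lying flat, hub up, on the worktop. Origin: centre of the disc's underside, z up along the hub. A plain bore, 14.4 mm in diameter, runs right through hub and disc.
- carousel_grip (a point): Point on the hub's axis 42 mm above the disc's underside, a good height to grip; axes as the carousel's. The hub is a block 36 mm along x and 26 mm along y, from the disc's top (12 mm) to 60 mm above the underside. Its flats face +y and -y: grasp across these.
- pin_slot (a point): Middle of the carousel's slot for the drive pin, at the disc's underside, 32 mm from the centre on the carousel's -x side. The slot goes right through the disc, is 10 mm wide and runs radially from 26 to 38 mm from the centre. There is no other hole through the disc but this and the bore.
- changer: The sample changer, fixed to the worktop: a white box 134 x 134 mm, 46 mm high, whose front (local -x) has a dark display and two buttons. Origin: centre of its underside, z up. On it sits the round aluminium drive head, 100 mm across, its flat top (the platter) 54 mm above the worktop. The head is held by its motor and does not turn.
- index_mark (a point): Small black index mark on the changer's top, at the middle of the front edge, 60 mm from the spindle's axis. The drive pin stands on the platter 32 mm from that axis, in a direction that is not reported: seen from above, anywhere within 0.6 rad either side of the direction of this mark.
- spindle_foot (a point): Point on the spindle's axis at the platter's top; the carousel's origin lies here when fully home. The steel drive pin, 7 mm in diameter with a tapered tip, stands 9 mm above the platter: until it is in the slot the disc rides on it, 9 mm too high; turned under light pressure the disc drops when the slot is over the pin (1.5 mm play either side).
- spindle_tip (a point): Top of the steel spindle, 45 mm above the platter. The spindle is 12 mm in diameter; its last 8 mm taper to 6 mm at the tip.
- sample_jar: Bystander: closed sample jar with a white lid, 48 mm in diameter, 82 mm high, standing. Origin: centre of its underside.
- beaker: Bystander: empty clear beaker, 54 mm in diameter, 70 mm high, standing. Origin: centre of its underside.
- vial: Bystander: small capped vial, 12 mm in diameter, 32 mm high, standing. Origin: centre of its underside.

How it is judged (in metres and radians):
At the end, for the whole second after the job is handed in: The carousel sits hub up on the platter, spindle in its bore and pin in its slot: underside at most 2 mm above the platter, axis within 3 mm of the spindle's, tilt under 0.03 rad, at rest, released; jar, beaker and vial upright (within 0.2 rad) and within 20 mm of where they stood (horizontal distance between carousel and spindle_foot below 0.003 m and z of carousel in the frame of spindle_foot below 0.002 m and angle between carousel's own z axis and vertical below 0.03 rad and linear speed of carousel below 0.01 m/s and distance of each of sample_jar, beaker, vial from where it was at the start of the episode below 0.02 m and angle between each of sample_jar, beaker, vial's own z axis and vertical below 0.2 rad); the robot touches nothing.
It fails at once if the carousel is forced against the changer (over 60 N) (contact force between carousel and changer above 60 N).
It fails at once if the sample jar is disturbed (over 20 mm) (distance of sample_jar from where it was at the start of the episode above 0.02 m).
It fails at once if the beaker is disturbed (over 20 mm) (distance of beaker from where it was at the start of the episode above 0.02 m).
It fails at once if the vial is disturbed (over 20 mm) (distance of vial from where it was at the start of the episode above 0.02 m).
It also fails if it takes over 54 s, if anything falls off the work surface, if the arm or the gripper's body presses on something with over 40 N, if the wrist force passes 120 N, or if a joint passes its speed limit or range.

## Working session

There is one attempt and no reset: what is moved stays moved. The work goes in short steps, Python scripts to look and compute and a shell command to move; the robot and the scene stay as the last step left them, time stands still between calls to the robot, and variables do not carry over. Pictures are saved under pics/ and viewed, at most 10 in all, crops included, and the job is handed in when it is done.

```bash
ls; mkdir -p pics
python3 - <<'E'
from bench import bot, cams
import cv2,numpy as np
for n in("scene","top","wrist"):
    s=cams.snapshot(n); cv2.imwrite(f"pics/{n}0.png",s["pixels"][:,:,::-1]); print(n,s["K"],np.round(s["extrinsics"],4), [k for k in s])
st=bot.sense();print(st["tool_pos"],st["ee_rot"],st["clock"])
E
```

```text
bench.py
nudge.py
pics
scene [[462.89642861   0.         323.58670999]
 [  0.         462.89642861 232.12395469]
 [  0.           0.           1.        ]] [[-0.4539  0.4259 -0.7827 -0.0815]
 [-0.891  -0.207   0.4041  0.3652]
 [ 0.0101  0.8808  0.4734  0.5162]
 [ 0.      0.      0.      1.    ]] ['pixels', 'K', 'extrinsics']
top [[465.03674682   0.         317.3096744 ]
 [  0.         465.03674682 241.73151284]
 [  0.           0.           1.        ]] [[-0.0111  0.9965 -0.0824  0.5408]
 [-0.9999 -0.0116 -0.0054 -0.0075]
 [-0.0064  0.0823  0.9966  1.1375]
 [ 0.      0.      0.      1.    ]] ['pixels', 'K', 'extrinsics']
wrist [[333.37779422   0.         321.09616956]
 [  0.         333.37779422 235.69978314]
 [  0.           0.           1.        ]] [[ 0.2474  0.927   0.2819  0.251 ]
 [-0.9689  0.2375  0.0692 -0.683 ]
 [-0.0028 -0.2902  0.957   0.3722]
 [ 0.      0.      0.      1.    ]] ['pixels', 'K', 'extrinsics']
[ 0.17915853 -0.70216806  0.40381245] [[ 9.68933927e-01  2.47319100e-01 -5.53977758e-04]
 [ 2.47319687e-01 -9.68932537e-01  1.64646571e-03]
 [-1.29564657e-04 -1.73232609e-03 -9.99998491e-01]] 0.15
```

View pics/top0.png

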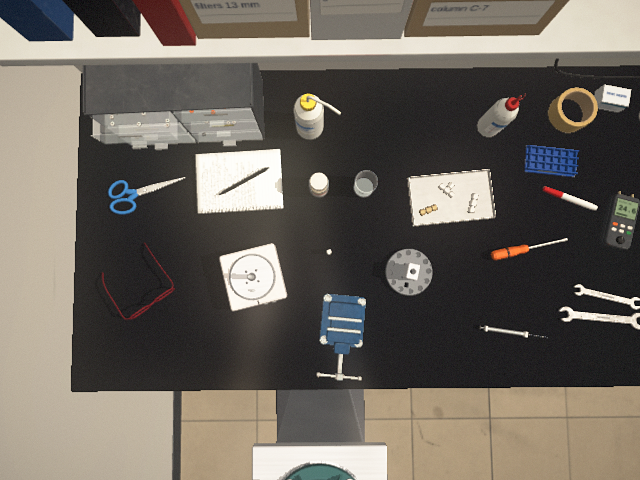

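View pics/scene0.png

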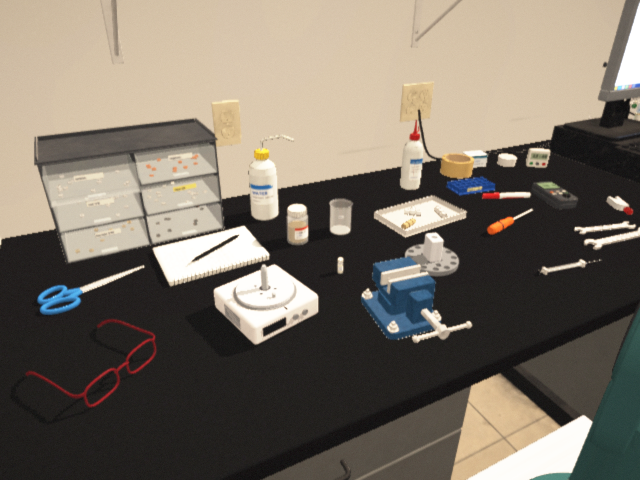

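The top view shows the carousel at about (409,272), the changer at (253,277), the vial at (328,252), the beaker at (366,183), the jar at (318,184), and a vise between at (343,322). In the scene view the display faces the robot. I'll zoom in next.

Run:
```python
import cv2,numpy as np
im=cv2.imread("pics/top0.png")
a=im[237:317,213:293];b=im[232:312,369:449]
f=lambda x:cv2.resize(x,(400,400),interpolation=cv2.INTER_CUBIC)
s=cv2.imread("pics/scene0.png")[260:340,206:326]
cv2.imwrite("pics/crop0.png",np.vstack([np.hstack([f(a),f(b)])]))
```

```text
(no output)
```

View pics/crop0.png

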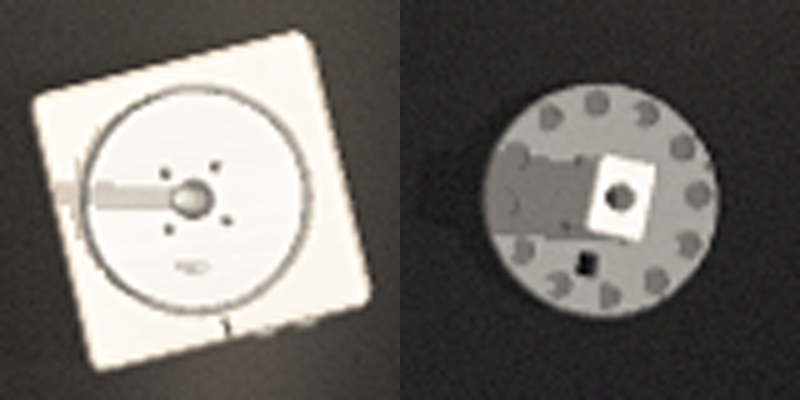

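The left crop shows the platter centre at about (197,200), the index mark at (226,326), and a faint pin at about (193,267). In the right crop the disc centre is at about (601,200), the hub top centre at (621,198), and the slot at (587,264).

```bash
cat > h.py <<'E'
import numpy as np
from bench import bot, cams
def ray(s,u,v,z):
    K,T=s["K"],s["extrinsics"]
    d=T[:3,:3]@np.array([(u-K[0,2])/K[0,0],-(v-K[1,2])/K[1,1],-1]); o=T[:3,3]
    return (o+d*(z-o[2])/d[2])[:2]
E
python3 - <<'E'
from h import *
s=cams.snapshot("top")
g=lambda x,y,ox,oy,z:ray(s,(x+.5)/5-.5+ox,(y+.5)/5-.5+oy,z)
P=lambda n,*a:print(n,np.round(g(*a),4))
A=(213,237);B=(369-80,232)
P("platter",197,200,*A,.054);P("tip",193,198,*A,.099);P("mark",226,326,*A,.046);P("pin",193,267,*A,.060)
P("disc",601,200.5,*B,.012);P("hub",621.5,198.5,*B,.06);P("bore",620,197,*B,.06);P("slot",587,264,*B,.012)
c=[g(x,y,*B,.06) for x,y in((603,153),(657,166),(640,243),(586,232))]
print(np.round(c,4)); 
for n,u,v,z in(("vial",328,252,.032),("beaker",366,183,.03),("jar",319,180,.082),("vise",341,296,.05),("vise",322,305,.05),("vise",364,300,.06)):print(n,ray(s,u,v,z).round(3))
E
```

```text
platter [0.5507 0.1512]
tip [0.5512 0.1464]
mark [0.4921 0.1388]
pin [0.5199 0.1522]
disc [ 0.5587 -0.2213]
hub [ 0.5588 -0.2216]
bore [ 0.5595 -0.221 ]
slot [ 0.5283 -0.2137]
[[ 0.5799 -0.2137]
 [ 0.5736 -0.2385]
 [ 0.5382 -0.2296]
 [ 0.5435 -0.2048]]
vial [ 0.607 -0.027]
beaker [ 0.773 -0.121]
jar [ 0.771 -0.007]
vise [ 0.504 -0.055]
vise [ 0.483 -0.011]
vise [ 0.494 -0.107]
```

```bash
python3 nudge.py '0.032 -0.0245 0 0 0 6 | 0.064 -0.049 0 0 0 12 | 0.096 -0.0735 0 0 0 18 | 0.128 -0.098 0 0 0 24 | 0.16 -0.1225 0 0 0 28.3' 0.085
python3 nudge.py '0.017 -0.0375 0 0 0 0 | 0.034 -0.075 0 0 0 0 | 0.051 -0.1125 0 0 0 0 | 0.068 -0.15 0 0 0 0 | 0.085 -0.1875 0 0 0 0'
python3 nudge.py '0.017 -0.0375 0 0 0 0 | 0.034 -0.075 0 0 0 0 | 0.051 -0.1125 0 0 0 0 | 0.068 -0.15 0 0 0 0 | 0.085 -0.1875 0 0 0 0'
python3 nudge.py '0 0 0.03 0 0 0 | 0 0 0.04 0 0 0 | 0 0 0.04 0 0 0'
python3 - <<'E'
from h import *
import cv2
s=cams.snapshot("wrist");cv2.imwrite("pics/w1.png",s["pixels"][:,:,::-1]);st=bot.sense();print(st["tool_pos"],st["ee_rot"],st["clock"])
E
```

```text
clock: 0.62
tool_pos: [0.3048, -0.5426, 0.4045]
ee_rot: [[0.969, -0.247, -0.0], [-0.247, -0.969, 0.0], [-0.0, -0.0, -1.0]]
contact_force: [0.4, -0.9, 0.9]
opening: 0.0849
grasp_force: 0.0
clock: 1.03
tool_pos: [0.4327, -0.381, 0.4048]
ee_rot: [[0.97, -0.242, 0.0], [-0.242, -0.97, -0.0], [0.0, 0.0, -1.0]]
contact_force: [0.5, -0.3, -0.3]
opening: 0.085
grasp_force: 0.0
clock: 1.45
tool_pos: [0.5605, -0.2196, 0.4047]
ee_rot: [[0.97, -0.242, -0.0], [-0.242, -0.97, -0.0], [-0.0, 0.0, -1.0]]
contact_force: [-0.4, -0.9, -0.4]
opening: 0.0845
grasp_force: 0.0
clock: 1.7
tool_pos: [0.5585, -0.2205, 0.3619]
ee_rot: [[0.971, -0.24, -0.007], [-0.24, -0.971, 0.002], [-0.007, -0.0, -1.0]]
contact_force: [-0.8, 0.1, -0.0]
opening: 0.085
grasp_force: 0.0
[ 0.55846838 -0.22194392  0.36341971] [[ 9.70079286e-01 -2.42754243e-01 -4.06902145e-03]
 [-2.42754608e-01 -9.70087641e-01  4.11542079e-04]
 [-4.04721100e-03  5.88545258e-04 -9.99991637e-01]] 1.75
```

View pics/w1.png

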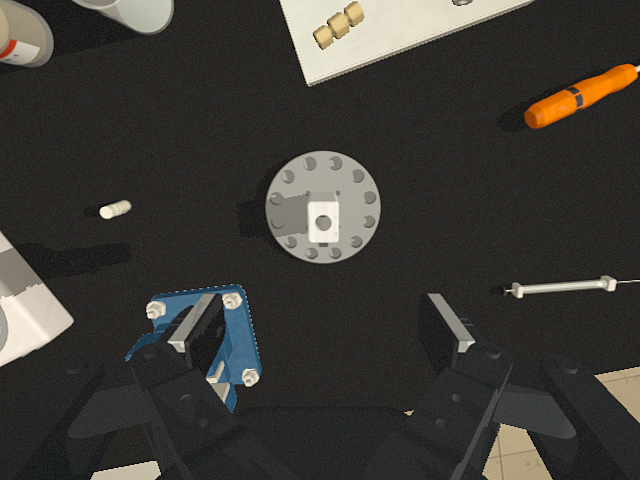

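The wrist view shows the hub square to the fingers. The hub top centre is at about (323,221), the disc centre at (323.5,207), and the vise stands clear to the lower left.

Run:
```python
from h import *
s=cams.snapshot("wrist");st=bot.sense()
for u,v,z in((323.5,221,.06),(323,222.5,.06),(323,207,.012)):
    p=ray(s,u,v,z);print(p.round(4), (st["ee_rot"].T@np.r_[p-st["tool_pos"][:2],0]).round(4))
g=cv=None
import cv2
im=cv2.cvtColor(s["pixels"],cv2.COLOR_RGB2GRAY)
m=(im>215).astype(np.uint8);m[:185]=0;m[250:]=0;m[:,:295]=0;m[:,350:]=0
c=max(cv2.findContours(m,0,2)[0],key=cv2.contourArea);print(cv2.minAreaRect(c))
print(st["tool_pos"])
```

```text
[ 0.5612 -0.2239] [ 0.0027  0.0004 -0.    ]
[ 0.56   -0.2231] [ 0.0014 -0.0001 -0.    ]
[ 0.5628 -0.2241] [ 0.0043  0.0002 -0.    ]
((321.0332946777344, 222.0312042236328), (39.78575134277344, 29.146127700805664), 88.15238952636719)
[ 0.55866458 -0.2228441   0.36456254]
```

```bash
python3 nudge.py '0.001 0 0.038 0 0 0 | 0.001 0 0.076 0 0 0 | 0.001 0 0.114 0 0 0 | 0.001 0 0.15 0 0 0 | 0.001 0 0.1675 0 0 0'
python3 nudge.py '0 0 0 0 0 0 | 0 0 0 0 0 0 | 0 0 0 0 0 0 | 0 0 0 0 0 0 | 0 0 0 0 0 0' 0 45
python3 nudge.py '0 0 0 0 0 0 | 0 0 0 0 0 0 | 0 0 0 0 0 0 | 0 0 0 0 0 0 | 0 0 0 0 0 0'
```

```text
clock: 2.22
tool_pos: [0.559, -0.2233, 0.1948]
ee_rot: [[0.97, -0.245, -0.003], [-0.245, -0.97, 0.0], [-0.003, 0.001, -1.0]]
contact_force: [-0.9, 0.5, 0.4]
opening: 0.085
grasp_force: 0.0
clock: 2.63
tool_pos: [0.5614, -0.2223, 0.1994]
ee_rot: [[0.97, -0.242, 0.004], [-0.242, -0.97, -0.001], [0.004, 0.0, -1.0]]
contact_force: [-5.1, -3.9, 37.4]
opening: 0.0254
grasp_force: 45.7
clock: 3.05
tool_pos: [0.5615, -0.2223, 0.1995]
ee_rot: [[0.97, -0.242, 0.004], [-0.242, -0.97, -0.002], [0.004, 0.001, -1.0]]
contact_force: [0.2, -0.8, 5.7]
opening: 0.0255
grasp_force: 46.5
```

```bash
python3 nudge.py '0 0 -0.02 0 0 0 | 0 0 -0.05 0 0 0 | 0 0 -0.085 0 0 0 | 0 0 -0.12 0 0 0 | 0 0 -0.15 0 0 0'
python3 nudge.py '-0.007 -0.03 0 0 0 0 | -0.016 -0.065 0 0 0 0 | -0.026 -0.1 0 0 0 0 | -0.036 -0.135 0 0 0 0 | -0.044 -0.165 0 0 0 0'
python3 nudge.py '-0.005 -0.02 0 0 0 -3 | -0.011 -0.04 0 0 0 -6 | -0.0165 -0.06 0 0 0 -8.5 | -0.0165 -0.06 0 0 0 -8.5 | -0.0165 -0.06 0 0 0 -8.5'
python3 - <<'E'
from h import *
import cv2
s=cams.snapshot("wrist");cv2.imwrite("pics/w2.png",s["pixels"][:,:,::-1]);np.savez("w2",K=s["K"],extrinsics=s["extrinsics"]);st=bot.sense();print(st["tool_pos"],st["ee_rot"],st["clock"])
E
```

```text
clock: 3.47
tool_pos: [0.5602, -0.2216, 0.35]
ee_rot: [[0.97, -0.242, 0.002], [-0.242, -0.97, -0.0], [0.002, 0.0, -1.0]]
contact_force: [-0.3, -0.9, -2.4]
opening: 0.0255
grasp_force: 45.3
clock: 3.88
tool_pos: [0.5568, -0.0482, 0.3479]
ee_rot: [[0.971, -0.24, 0.0], [-0.24, -0.971, 0.001], [-0.0, -0.001, -1.0]]
contact_force: [1.1, 0.1, -2.5]
opening: 0.0257
grasp_force: 45.4
clock: 4.3
tool_pos: [0.5558, 0.0129, 0.3477]
ee_rot: [[0.996, -0.092, 0.0], [-0.092, -0.996, 0.001], [0.0, -0.001, -1.0]]
contact_force: [0.7, -0.9, -2.5]
opening: 0.0254
grasp_force: 45.3
[0.55584227 0.01136302 0.34761607] [[ 9.95474041e-01 -9.50335216e-02  2.53163710e-04]
 [-9.50334538e-02 -9.95474043e-01 -2.67665698e-04]
 [ 2.77455116e-04  2.42395232e-04 -9.99999932e-01]] 4.35
```

View pics/w2.png

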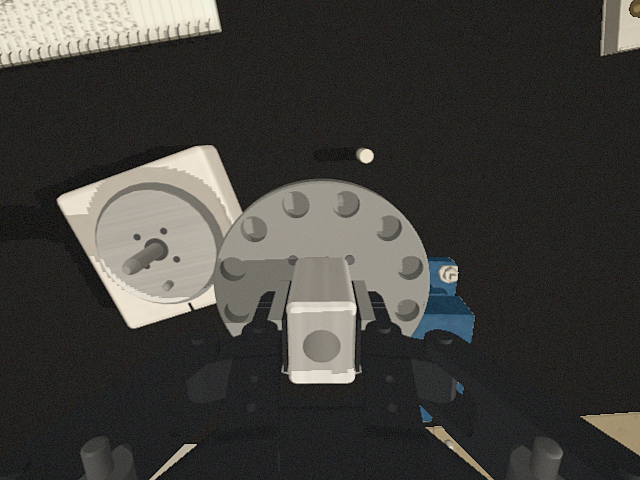

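The wrist view shows the platter at about (157,243), the spindle tip at (131,266), the pin near (168,286), the mark at (192,307) and the held hub's bore at (321,346). I'll crop in closer.

Run:
```python
import cv2,numpy as np
im=cv2.imread("pics/w2.png")
cv2.imwrite("pics/c2.png",cv2.resize(im[170:320,80:230],(600,600),interpolation=cv2.INTER_CUBIC))
```

```text
(no output)
```

View pics/c2.png

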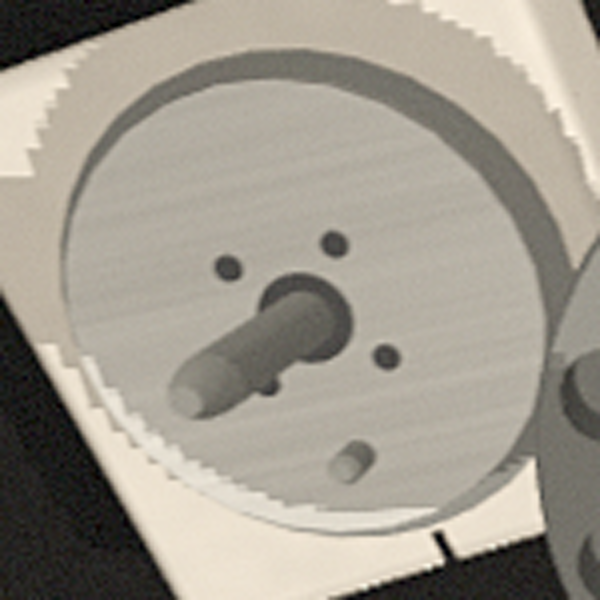

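The crop shows the pin tip at (346,468) and its base at (359,457). The spindle tip is at (188,400), the spindle's base ring at (306,317) and the mark at (445,545).

Run:
```python
from h import *
s=dict(np.load("w2.npz"))
g=lambda x,y,z:ray(s,(x+.5)/4-.5+80,(y+.5)/4-.5+170,z)
for n,a in dict(tip=(188,400,.099),ring=(306,317,.054),pint=(346,468,.063),pinb=(359,457,.054),mark=(445,545,.046)).items():print(n,g(*a).round(4))
c=(g(188,400,.099)+g(306,317,.054))/2
for p in(g(346,468,.063),g(359,457,.054),g(445,545,.046)):
    d=p-c;print(np.degrees(np.arctan2(d[1],d[0])),np.linalg.norm(d))
zb=.3476-.1995
print("bore",ray(s,321,346,zb+.06).round(4),"disc",ray(s,322,286.5,zb+.012).round(4))
st=bot.sense();print(st["tool_pos"],np.degrees(np.arctan2(st["ee_rot"][1,0],st["ee_rot"][0,0])))
```

```text
tip [0.5518 0.1519]
ring [0.5517 0.1525]
pint [0.5209 0.1471]
pinb [0.5194 0.1487]
mark [0.4928 0.1385]
-170.54836834248962 0.03125609544562806
-173.78943570382395 0.03259282612097047
-166.8931473252917 0.060545237032271805
bore [0.5538 0.0141] disc [0.5554 0.0135]
[0.55584227 0.01136302 0.34761607] -5.45324549531764
```

```bash
python3 nudge.py '-0.004 -0.032 0 0 0 -3 | -0.008 -0.064 0 0 0 -6 | -0.012 -0.096 0 0 0 -9 | -0.015 -0.128 0 0 0 -12 | -0.0151 -0.1372 0 0 0 -13'
python3 nudge.py '0 0 0.005 0 0 0 | 0 0 0.015 0 0 0 | 0 0 0.025 0 0 0 | 0 0 0.035 0 0 0 | 0 0 0.04 0 0 0'
python3 nudge.py '0 0 0 0 0 0 | 0 0 0 0 0 0 | 0 0 0 0 0 0'
python3 - <<'E'
from h import *
import cv2
a=cams.snapshot("wrist");s=cams.snapshot("scene");im=a["pixels"];np.savez("w3",K=a["K"],extrinsics=a["extrinsics"])
f=lambda x:cv2.resize(x[:,:,::-1],(400,400),interpolation=cv2.INTER_CUBIC)
cv2.imwrite("pics/c3.png",np.hstack([f(im[180:400,211:431]),f(s["pixels"][190:340,190:340])]))
st=bot.sense();print(st["tool_pos"],st["clock"])
E
```

```text
clock: 4.77
tool_pos: [0.5541, 0.154, 0.3476]
ee_rot: [[0.991, 0.137, 0.001], [0.137, -0.991, 0.004], [0.002, -0.004, -1.0]]
contact_force: [-0.5, 1.3, -2.3]
opening: 0.025
grasp_force: 45.5
clock: 5.18
tool_pos: [0.5537, 0.1469, 0.305]
ee_rot: [[0.992, 0.127, -0.003], [0.127, -0.992, -0.002], [-0.004, 0.002, -1.0]]
contact_force: [-0.6, -0.7, -1.9]
opening: 0.0256
grasp_force: 45.4
clock: 5.43
tool_pos: [0.5546, 0.1489, 0.3072]
ee_rot: [[0.992, 0.13, 0.0], [0.13, -0.992, -0.0], [0.0, 0.0, -1.0]]
contact_force: [0.3, 0.3, -1.7]
opening: 0.0255
grasp_force: 45.4
[0.55458657 0.14927042 0.30765403] 5.5333
```

View pics/c3.png

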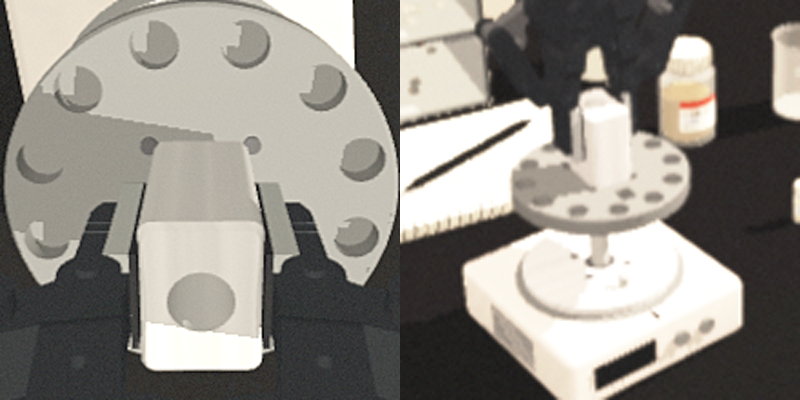

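The left crop shows the hub bore at about (201,302), which is unchanged in the hand. The right crop shows the disc level just above the spindle.

Run:
```python
from h import *
s=dict(np.load("w3.npz"))
zb=.3076-.1995
st=bot.sense()
for z in(zb,zb-.002):print("bore",ray(s,321.3,345.8,z+.06).round(4))
s2=cams.snapshot("scene");
# scene: spindle centre line & disc extents (crop scale 400/150)
g=lambda x,y,z:ray(s2,190+(x+.5)*.375-.5,190+(y+.5)*.375-.5,z).round(4)
print("spindle seen at mid z?",g(599,262,.054) if 0 else g(199,262,.054),g(200,179,zb+.012))
print("disc ctr",g(201,178,zb+.012))
```

```text
bore [0.553  0.1495]
bore [0.5516 0.1493]
spindle seen at mid z? [0.5466 0.1543] [0.5394 0.1528]
disc ctr [0.5402 0.1518]
```

```bash
python3 nudge.py '0 -0.002 0.003 0 0 0 | 0 -0.002 0.006 0 0 0 | 0 -0.002 0.009 0 0 0 | 0 -0.002 0.011 0 0 0 | 0 -0.002 0.013 0 0 0'
python3 nudge.py '0 0 0.002 0 0 0 | 0 0 0.004 0 0 0 | 0 0 0.004 0 0 0'
```

```text
clock: 6.0
tool_pos: [0.5539, 0.1513, 0.2938]
ee_rot: [[0.991, 0.131, -0.0], [0.131, -0.991, -0.0], [-0.0, 0.0, -1.0]]
contact_force: [0.2, 0.7, -2.7]
opening: 0.0254
grasp_force: 45.4
clock: 6.25
tool_pos: [0.554, 0.1515, 0.2897]
ee_rot: [[0.991, 0.131, -0.0], [0.131, -0.991, 0.0], [-0.0, -0.0, -1.0]]
contact_force: [0.3, -0.0, -2.9]
opening: 0.0255
grasp_force: 45.4
```

```bash
python3 nudge.py '0 0 0.004 0 0 0 | 0 0 0.008 0 0 0 | 0 0 0.012 0 0 0 | 0 0 0.016 0 0 0 | 0 0 0.018 0 0 0'
python3 nudge.py '0 0 0.002 0 0 0 | 0 0 0.004 0 0 0 | 0 0 0.006 0 0 0 | 0 0 0.008 0 0 0 | 0 0 0.009 0 0 0'
python3 nudge.py '0 0 0.001 0 0 0 | 0 0 0.002 0 0 0 | 0 0 0.002 0 0 0'
```

```text
clock: 6.67
tool_pos: [0.5539, 0.1515, 0.2715]
ee_rot: [[0.991, 0.131, -0.001], [0.131, -0.991, 0.0], [-0.001, -0.0, -1.0]]
contact_force: [-0.7, 1.3, -2.6]
opening: 0.0256
grasp_force: 45.5
clock: 7.08
tool_pos: [0.5541, 0.1515, 0.2631]
ee_rot: [[0.991, 0.131, 0.0], [0.131, -0.991, 0.0], [0.0, -0.0, -1.0]]
contact_force: [-0.5, 2.1, -1.0]
opening: 0.0252
grasp_force: 45.6
clock: 7.33
tool_pos: [0.5541, 0.1515, 0.2611]
ee_rot: [[0.991, 0.131, 0.0], [0.131, -0.991, 0.0], [0.0, -0.0, -1.0]]
contact_force: [0.2, 2.3, -2.5]
opening: 0.0255
grasp_force: 45.4
```

```bash
python3 nudge.py '0 0 0.001 0 0 0 | 0 0 0.002 0 0 0 | 0 0 0.002 0 0 0'
python3 nudge.py '0 0 0.001 0 0 0 | 0 0 0.002 0 0 0 | 0 0 0.002 0 0 0'
```

```text
clock: 7.58
tool_pos: [0.5541, 0.1515, 0.2591]
ee_rot: [[0.991, 0.131, 0.0], [0.131, -0.991, 0.0], [0.0, -0.0, -1.0]]
contact_force: [0.9, 3.4, -2.7]
opening: 0.0254
grasp_force: 45.5
clock: 7.83
tool_pos: [0.5541, 0.1515, 0.2571]
ee_rot: [[0.991, 0.131, 0.0], [0.131, -0.991, 0.0], [0.0, -0.0, -1.0]]
contact_force: [-0.2, 3.3, -2.3]
opening: 0.0255
grasp_force: 45.5
```

The disc is already well below the height where it would ride on the pin, and there's no resistance, so the slot is over the pin.

```bash
python3 nudge.py '0 0 0.001 0 0 0 | 0 0 0.002 0 0 0 | 0 0 0.0025 0 0 0 | 0 0 0.0025 0 0 0'
python3 nudge.py '0 0 0.0005 0 0 0 | 0 0 0.001 0 0 0 | 0 0 0.001 0 0 0'
```

```text
clock: 8.17
tool_pos: [0.5541, 0.1515, 0.2546]
ee_rot: [[0.991, 0.131, 0.0], [0.131, -0.991, 0.0], [0.0, -0.0, -1.0]]
contact_force: [0.1, 3.6, -2.0]
opening: 0.0257
grasp_force: 45.7
clock: 8.42
tool_pos: [0.554, 0.1515, 0.2537]
ee_rot: [[0.991, 0.131, 0.0], [0.131, -0.991, 0.0], [0.0, -0.0, -1.0]]
contact_force: [-0.8, 4.0, -1.3]
opening: 0.0252
grasp_force: 45.7
```

```bash
python3 nudge.py '0 0 0.0005 0 0 0 | 0 0 0.0005 0 0 0 | 0 0 0.0005 0 0 0'
python3 nudge.py '0 0 0.0005 0 0 0 | 0 0 0.0005 0 0 0 | 0 0 0.0005 0 0 0'
```

```text
clock: 8.67
tool_pos: [0.554, 0.1515, 0.2535]
ee_rot: [[0.991, 0.131, 0.0], [0.131, -0.991, 0.0], [0.0, -0.0, -1.0]]
contact_force: [-1.8, 4.6, 3.4]
opening: 0.0255
grasp_force: 46.2
clock: 8.92
tool_pos: [0.5539, 0.1515, 0.2534]
ee_rot: [[0.991, 0.131, 0.0], [0.131, -0.991, 0.0], [0.0, -0.0, -1.0]]
contact_force: [-3.3, 4.6, 7.0]
opening: 0.0257
grasp_force: 46.9
```

It bottomed out at the predicted height with light force. I'll release, then retreat straight up.

```bash
python3 nudge.py '0 0 0 0 0 0 | 0 0 0 0 0 0 | 0 0 0 0 0 0 | 0 0 0 0 0 0 | 0 0 0 0 0 0' 0.07
python3 nudge.py '0 0 -0.02 0 0 0 | 0 0 -0.05 0 0 0 | 0 0 -0.085 0 0 0 | 0 0 -0.12 0 0 0 | 0 0 -0.12 0 0 0'
python3 nudge.py '-0.01 0.03 0 0 0 0 | -0.02 0.06 0 0 0 0 | -0.03 0.09 0 0 0 0 | -0.03 0.09 0 0 0 0 | -0.03 0.09 0 0 0 0'
python3 - <<'E'
from h import *
import cv2
a=cams.snapshot("wrist");s=cams.snapshot("scene");t=cams.snapshot("top")
f=lambda x:cv2.resize(x[:,:,::-1],(400,300),interpolation=cv2.INTER_CUBIC)
cv2.imwrite("pics/c4.png",np.vstack([np.hstack([f(a["pixels"]),f(s["pixels"][190:340,190:390])]),np.hstack([f(t["pixels"][160:310,200:400]),f(s["pixels"])])]))
E
```

```text
clock: 9.33
tool_pos: [0.5541, 0.1504, 0.2524]
ee_rot: [[0.992, 0.13, -0.0], [0.13, -0.992, -0.001], [-0.001, 0.001, -1.0]]
contact_force: [0.0, 0.0, 0.6]
opening: 0.07
grasp_force: 0.0
clock: 9.75
tool_pos: [0.5564, 0.1515, 0.3791]
ee_rot: [[0.991, 0.13, 0.012], [0.13, -0.992, 0.004], [0.012, -0.002, -1.0]]
contact_force: [1.3, 0.7, 0.9]
opening: 0.07
grasp_force: 0.0
clock: 10.17
tool_pos: [0.5356, 0.0554, 0.3725]
ee_rot: [[0.992, 0.126, -0.001], [0.126, -0.992, -0.001], [-0.001, 0.001, -1.0]]
contact_force: [0.1, 0.3, 0.4]
opening: 0.0704
grasp_force: 0.0
```

View pics/c4.png

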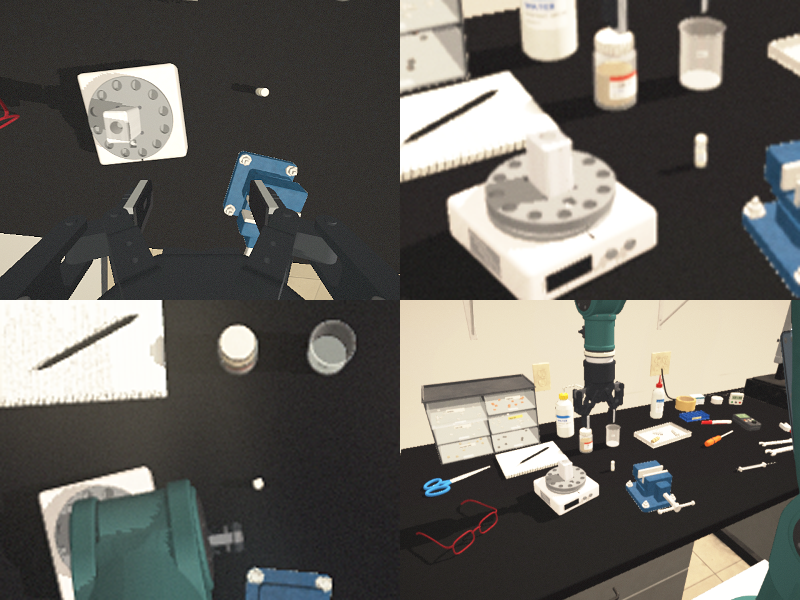

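The carousel sits flat on the platter, seen at about (550,190) in the upper-right panel. The jar, beaker and vial are undisturbed. The tool rose 53.9 mm from pick to seat, against a platter height of 54 mm, so it is fully home.

```bash
python3 -c "
from bench import bot, cams
print(bot.sign_off())"
```

```text
the job is handed in; nothing more can be done
None
```

The carousel is on the changer with its slot over the drive pin, seated flat and fully down and released; the jar, beaker and vial look undisturbed, and the job is handed in (no verdict was returned).

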